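# Set up the stain filter: round flask upright in its cork ring, under the funnel

### The job

Get the filter stand ready for filtering stain: push the leaning round-bottomed flask upright in its cork ring, then slide the ring with the standing flask along the bench until it is fully home in the V between the legs of the stand's foot. After that swing the funnel arm round to its stop so that the funnel hangs over the flask's mouth, and press the arm fully down so that the funnel's stem goes into the neck. Leave the flask standing upright, and do not shift the jar, timer and dropper bottle standing about.

Things in the scene. Friction and masses are not known exactly. Their poses are not given: they have to be found in the camera images.
- flask: Loose brown-glass round-bottomed flask, 0.15 kg, 148 mm tall: a ball 85 mm in diameter with a straight neck 34 mm thick. Origin at the ball's centre, 59 mm above the bench; z runs up the neck. At the start the neck leans 26 degrees from upright, to any of many sides; friction with the cork holds it at any lean. About 0.3 N of level push at the lip turns it, the ball turning on the spot (glass on cork slides at 0.2 friction).
- flask_mouth (a point): Centre of the flask's mouth, level with the rim, on the neck's axis, 105 mm from the ball's centre (164 mm above the bench when upright). Its z axis points out of the mouth. The lip is 37 mm thick and 7 mm high, the bore 28 mm.
- cork_ring: Loose flat cork ring the flask sits in: 110 mm outside diameter, 62 mm hole, 30 mm high, 0.14 kg. Origin at the centre of its underside on the bench, z up. Slides on the bench with about 2 N, flask included. The ball (radius 42.5 mm) does not overhang the outside of the ring.
- stand: Filter stand, fixed to the bench: grey foot with two flat legs in a V and an upright rod 12 mm thick at the point of the V, its top 270 mm above the bench. Origin on the rod's axis at bench level. The V opens along the stand's own -x axis; each leg is 14 mm wide, 13 mm high, 130 mm long from the rod and makes 36 degrees with -x.
- foot_seat (a point): Point on the bench between the legs, 105 mm from the rod along the stand's -x axis: where the cork ring's centre comes when the ring touches both legs. Axes as the stand's.
- funnel_arm (a joint): Turn of the funnel arm about the rod in rad. 0: against its stop, arm along the stand's -x axis, funnel straight above foot_seat. Parked, it stands at 1.1 to 1.6, turned counter-clockwise seen from above. A stiff swivel (0.05 N m of friction): it stays where it is left.
- collar (a joint): How far the collar with the arm and funnel has slid down the rod, in m: 0 up (as at the start), 0.038 at the bottom stop. Friction holds it anywhere; it goes down under about 5 N pressed on the arm (a quick push takes more).
- bar_top (a point): Top of the arm's flat bar, 45 mm out from the rod's axis, 250 mm above the bench with the collar up. The bar is 18 mm wide, 10 mm thick and free from 17 to 74 mm out from the rod's axis; x of this point points from the funnel to the rod. The hub round the rod is 33 mm thick, its top 262 mm above the bench; the rod stands 8 mm above that.
- stem_tip (a point): Lower end of the white funnel's stem, 105 mm out from the rod's axis, 178 mm above the bench while the collar is up. The stem tapers from 13 mm to 7 mm at the tip over 32 mm.
- funnel_rim (a point): Centre of the funnel's upper rim (80 mm in diameter), 271 mm above the bench while the collar is up. The funnel is held in a 63 mm ring at the end of the bar and turns with the arm.
- stain_jar: Bystander: square-shouldered stain jar with a knob on its lid, 63x63x102 mm, loose. Origin under its centre.
- timer: Bystander: flat bench timer, 78x62x17 mm, loose. Origin under its centre.
- dropper: Bystander: small dropper bottle with a rubber bulb, 36x35x108 mm, loose. Origin under its centre.
Not all that is in view belongs to the job. What is shaped like the stain_jar but yellow is not meant.

How it is judged:
By the outcome, as a careful person would: the job done as asked, in the order asked, and still so for the second after the job is handed in, with the robot touching nothing.
It also fails if it takes over 64 s, if anything falls off the work surface, if the arm or the gripper's body presses on something with over 40 N, if the wrist force passes 120 N, or if a joint passes its speed limit or range.

### The arm

A 6-joint arm with a two-finger parallel gripper is mounted at the origin on a cart in front of the work surface, level with it; the furniture and walls round the work are solid. World frame = base frame: x ahead of the robot, y to its left, z up, the work surface at z = 0. Lengths are in m, angles in rad, forces in N, time in s.
With the tool pointing down it reaches from about 0.4 to 0.925 m from the base axis. Payload 3.4 kg.
Tool frame: the origin (TCP) lies at the very end of the fingers, on their centre line; the grasp point (between the pads) lies robot.grip_depth behind it (robot.grip_depth is the distance from the TCP to the grasp point, in m); z points along the fingers, y is the direction in which the jaws open and shut (so a half turn about z gives the same grasp; the last joint's range is limited). The gripper opens to 85 mm and grips with 20 to 120 N. Pads are 22 mm wide; open, the fingers measure 114 mm over their backs; the gripper's body (76 mm by 85 mm) begins 54 mm behind the grasp point. The pads swing forward as they close: fully open they stand 13 mm farther back than shut.
Start: joints at [-1.397, 0.307, 1.506, -0, 1.328, -0.073], TCP at [0.141, -0.557, 0.231] pointing down, gripper open.
Joint ranges: [-3.12, 3.12], [-1.05, 2.28], [0.14, 2.33], [-1.42, 4.57], [0.1, 2.73], [-2.68, 2.68]. Speed limits (rad/s): [2.57, 2.57, 3.14, 3.14, 3.14, 3.14].

### API

Orientations are given as a rotation vector (axis times angle).
In Python, from bench import monitor, read_camera, order, robot gives the robot as it stands.
- The arm moves only by the tool jog_arm, never from a script. Its argument "moves" is a list of rows, each a list of 2 entries, a list of its own where there are three numbers: the shift along the world's x, y, z in m, then the turn about the world's z in degrees. In form: [[[x, y, z], yaw], ...]. A call has exactly 5 rows; each row shifts and turns the commanded pose from where the row before left it; what a row does not reach is not made up. A row lasts 1/8 s, in which the tool goes at most 62.5 mm and 10.7 degrees, less where a joint would pass 70% of its speed; a pose out of reach is approached as far as the arm can. A call with a gripper value outside its range is refused whole. "gripper" is the opening, from 0 (shut) to 1 (fully open), set as the call begins (left out, the last holds). The fingers move at their own pace and stop on an object; "force" is the grip in N (left out, the last holds). Time passes only in rows, so rows that do not move let the fingers close, or fill a call up. It gives the time, the measured TCP pose, the force and the opening at its end, in the units of the state.
- monitor.read_state(): the state, without advancing time (a new reading comes with each control period).
- read_camera(name): name is "scene" or "side" or "wrist"; returns a dict with "color" (480x640x3 uint8, red, green, blue), "fx", "fy", "cx", "cy" (pixels), "cam_to_world" (4x4, takes a point from camera to world coordinates). Camera axes: x right, y up, looking along -z (the intrinsics and any distortion apply to the point x, -y, -z); pixel columns grow to the right and rows downward; lengths in m; the calibration is good to about 2 mm. A picture is of the moment at which its call begins. There is no depth.
- order.finish_job(): hands the job in, once; it reports no verdict.
The state is a dict: "time": time; "joint_positions": joint angles; "joint_velocities": joint speeds; "tau": joint torques, N m; "tool_pos": TCP position; "orientation": TCP orientation; "wrist_force": force on the tool from outside, world axes, zero at the start; "torque": the same for the moment, N m; "opening": opening from 0.0 (shut) to 1.0 (fully open).
Only numpy, scipy, OpenCV 4.12 (cv2) and the standard library are available. Lean on these libraries where they do the work, as an engineer would, in place of code of your own. Each camera call takes 0.05 s, during which the arm holds its last target. There are 200 camera calls.

## Working session

There is one attempt and no reset: what is moved stays moved. The work goes in short steps, Python scripts to look and compute and a tool call to move; the robot and the scene stay as the last step left them, time stands still between calls to the robot, and variables do not carry over. Pictures are saved under pics/ and viewed, about 8 in all and at most 12, crops included, and the job is handed in when it is done.

Besides the shell and the picture viewer there is one more tool, called after ">>>" in YAML: its name, and indented under it one key for each argument. jog_arm: Moves the arm, as the interface text tells. Its arguments: {"type":"object","properties":{"moves":{"type":"array"},"gripper":{"type":"number"},"force":{"type":"number"}},"required":["moves"]}

```bash
mkdir -p pics; ls; cat > h.py <<'E'
import numpy as np, cv2
from bench import monitor, read_camera, order, robot
def shot(n):
    c=read_camera(n); return c
def save(c,name): cv2.imwrite('pics/'+name, cv2.cvtColor(c['color'],cv2.COLOR_RGB2BGR))
def ray(c,u,v):
    d=np.array([(u-c['cx'])/c['fx'],-(v-c['cy'])/c['fy'],-1.]); T=np.array(c['cam_to_world'])
    return T[:3,3],T[:3,:3]@d
def onz(c,u,v,z):
    o,d=ray(c,u,v); return o+d*(z-o[2])/d[2]
def proj(c,p):
    T=np.array(c['cam_to_world']); q=T[:3,:3].T@(np.asarray(p,float)-T[:3,3])
    return np.array([c['cx']+c['fx']*q[0]/-q[2], c['cy']-c['fy']*q[1]/-q[2]])
def two(c1,p1,c2,p2):
    o1,d1=ray(c1,*p1);o2,d2=ray(c2,*p2)
    s=np.linalg.lstsq(np.array([d1,-d2]).T,o2-o1,rcond=None)[0]
    a=o1+s[0]*d1;b=o2+s[1]*d2
    return (a+b)/2,np.linalg.norm(a-b)
E
python3 - <<'E'
from h import *
print({k:v for k,v in vars(robot).items()} if hasattr(robot,'__dict__') else dir(robot), robot.grip_depth)
for n in('scene','side'):
    c=shot(n); save(c,n+'0.png'); print(n,[k for k in c],c['fx'],c['cx'],c['cy'],np.round(c['cam_to_world'],3).tolist())
print(monitor.read_state())
E
```

```text
pics
{} 0.0187
scene ['color', 'fx', 'fy', 'cx', 'cy', 'cam_to_world'] 547.4463950604799 320.0222557835277 245.5925302806658 [[-0.784, 0.265, -0.562, -0.241], [-0.621, -0.37, 0.691, 0.674], [-0.025, 0.891, 0.454, 0.814], [0.0, 0.0, 0.0, 1.0]]
side ['color', 'fx', 'fy', 'cx', 'cy', 'cam_to_world'] 441.893198555773 327.67950283358414 238.8426948718886 [[0.955, 0.085, -0.284, 0.265], [-0.295, 0.359, -0.886, -1.186], [0.026, 0.93, 0.368, 0.541], [0.0, 0.0, 0.0, 1.0]]
{'time': 0.1, 'joint_positions': array([-1.39648184e+00,  3.07476672e-01,  1.50753939e+00,  2.05509976e-06,
        1.32839041e+00, -7.35017956e-02]), 'joint_velocities': array([ 0.00145641, -0.00199532, -0.00249776, -0.00083418, -0.00016797,
       -0.00317454]), 'tau': array([ 1.08293207e-04, -4.58530748e+01, -2.52607638e+01, -1.15490934e-04,
        5.56607789e-03, -1.21717130e-05]), 'tool_pos': array([ 0.14090825, -0.55682656,  0.23048674]), 'orientation': array([-3.11570906e+00, -3.88048917e-01,  1.40344223e-04]), 'wrist_force': array([0.01174561, 0.3095417 , 0.50099751]), 'torque': array([ 0.02255963,  0.02003154, -0.01762985]), 'opening': 0.9996769516171546}
```

View pics/scene0.png

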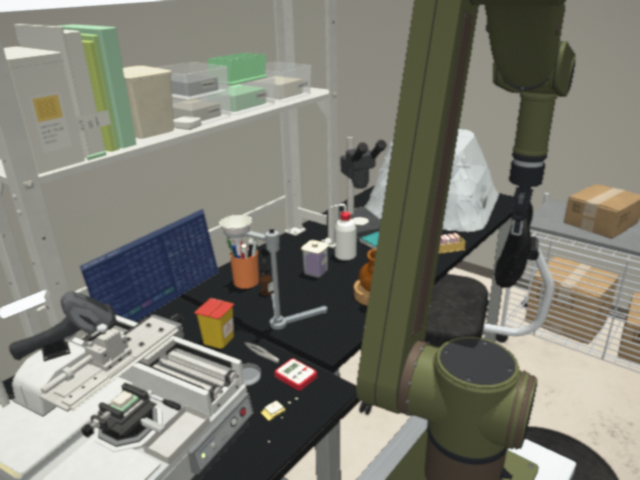

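View pics/side0.png

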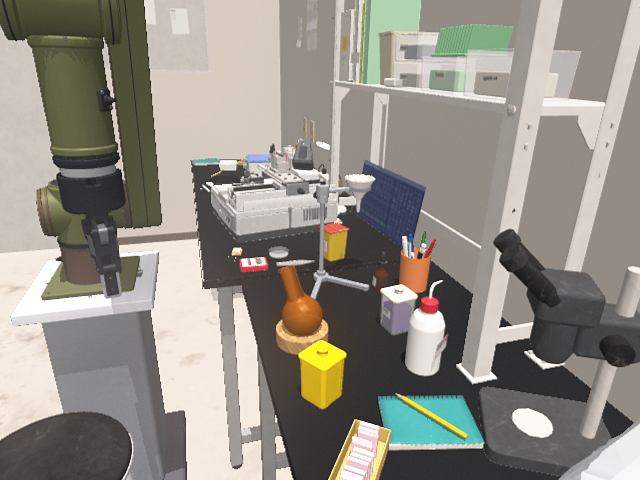

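The side view shows the leaning flask (lip about 289,270, ball 303,312), its cork ring (302,335), the stand's rod base (322,275) and top (323,188), and the funnel (358,183). The purple jar is at (397,310) and the yellow look-alike at (322,375). The red-and-yellow box is at (335,242), the timer at (253,264) and the dropper at (381,275). In the scene view the arm hides the flask.

```bash
python3 - <<'E'
from h import *
c=shot('side'); s=shot('scene')
print('rod base',onz(c,322,277,0),'top',onz(c,323,187,.27), 'scene base',onz(s,278,322,0),'top',onz(s,272,233,.27))
print('rodtop two',two(c,(323,187),s,(272,233)))
print('funnel two',two(c,(358,180),s,(236,224)))
print('ring',onz(c,302,333,.03),'ball',onz(c,303,312,.059),'jar',onz(c,397,325,0),'dropper',onz(c,381,288,0),'timer',onz(c,253,264,.017),'yellowjar',onz(c,322,400,0),'washbottle',onz(c,423,370,0),'pens',onz(c,413,287,0),'redyel',onz(c,335,258,0))
im=cv2.cvtColor(c['color'],cv2.COLOR_RGB2BGR)[160:385,225:445]
cv2.imwrite('pics/crop1.png',cv2.resize(im,None,fx=2.66,fy=2.66,interpolation=cv2.INTER_CUBIC))
E
```

```text
rod base [ 0.58401912 -0.15072148  0.        ] top [ 0.56208573 -0.21274856  0.27      ] scene base [ 0.58568318 -0.16200404  0.        ] top [ 0.56229045 -0.13973523  0.27      ]
rodtop two (array([ 0.57963182, -0.15838076,  0.25624253]), np.float64(0.0033513427961984533))
funnel two (array([ 0.67971036, -0.13725754,  0.26253419]), np.float64(0.00021464897944036576))
ring [ 0.45452163 -0.44213924  0.03      ] ball [ 0.46460546 -0.40994999  0.059     ] jar [ 0.67921981 -0.42257791  0.        ] dropper [ 0.71553513 -0.25008056  0.        ] timer [ 0.41022771 -0.05854833  0.017     ] yellowjar [ 0.4491811  -0.60594733  0.        ] washbottle [ 0.65905518 -0.57971292  0.        ] pens [ 0.80024989 -0.26600214  0.        ] redyel [ 0.65802995 -0.03831555  0.        ]
```

View pics/crop1.png

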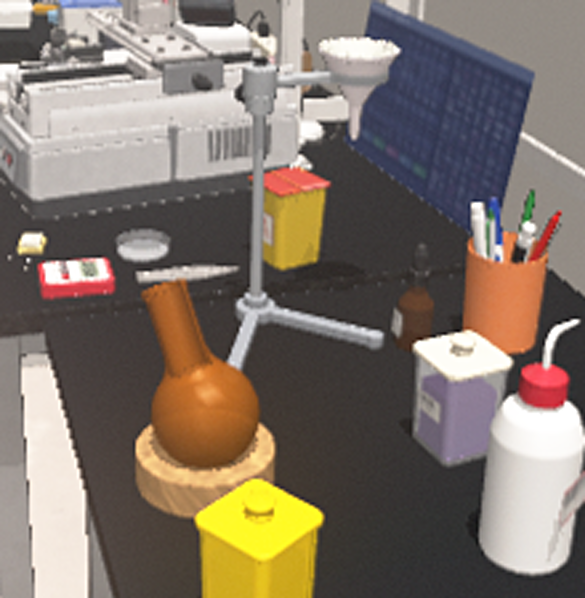

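The enlarged crop confirms the amber flask in the cork ring, leaning left and away. The purple jar is the stain jar and the yellow one is the decoy. The stand's right leg ends at about (367,288) in the full image, and the left leg runs behind the flask. I'll measure these with masks next.

```bash
python3 - <<'E'
from h import *
c=shot('side'); f=lambda u,v:(225+u/2.66,160+v/2.66)
hsv=cv2.cvtColor(c['color'],cv2.COLOR_RGB2HSV)
for p in [(303,312),(290,275),(285,335),(302,345),(322,230)]: print(p,hsv[p[1],p[0]])
base=onz(c,*f(255,312),.0); end=onz(c,*f(378,338),.013); l=onz(c,*f(238,362),.013); b13=onz(c,*f(255,309),.013)
print('base',base,'leg end',end,'len',np.linalg.norm(end-b13),'ang R',np.degrees(np.arctan2(*(end-b13)[1::-1])),'L',np.degrees(np.arctan2(*(l-b13)[1::-1])))
roi=np.zeros(hsv.shape[:2],np.uint8); roi[255:360,265:340]=1
br=cv2.inRange(hsv,(5,150,60),(17,255,255))*roi
ys,xs=np.nonzero(br); print('brown',xs.min(),xs.max(),ys.min(),ys.max(),len(xs))
for y in range(262,340,4):
    r=np.nonzero(br[y])[0]; print(y,(r.min(),r.max()) if len(r) else None, end=' ')
tan=cv2.inRange(hsv,(10,40,90),(22,149,255))*roi
ys,xs=np.nonzero(tan); print('\ntan',xs.min(),xs.max(),ys.min(),ys.max())
for x in range(276,330,6):
    r=np.nonzero(tan[:,x])[0]; print(x,(r.min(),r.max()) if len(r) else None, end=' ')
E
```

```text
(303, 312) [ 14 189 208]
(290, 275) [ 13 188 178]
(285, 335) [ 17 121 237]
(302, 345) [ 15 127 179]
(322, 230) [ 20   5 159]
base [ 0.58050989 -0.15167129  0.        ] leg end [ 0.67203658 -0.25899471  0.013     ] len 0.1317345824824905 ang R -42.44376703716065 L -114.47354940599297
brown 278 322 266 335 1820
262 None 266 (np.int64(286), np.int64(294)) 270 (np.int64(278), np.int64(295)) 274 (np.int64(281), np.int64(296)) 278 (np.int64(282), np.int64(297)) 282 (np.int64(283), np.int64(299)) 286 (np.int64(284), np.int64(300)) 290 (np.int64(286), np.int64(302)) 294 (np.int64(287), np.int64(306)) 298 (np.int64(287), np.int64(312)) 302 (np.int64(286), np.int64(317)) 306 (np.int64(284), np.int64(319)) 310 (np.int64(283), np.int64(321)) 314 (np.int64(282), np.int64(322)) 318 (np.int64(282), np.int64(321)) 322 (np.int64(283), np.int64(320)) 326 (np.int64(285), np.int64(318)) 330 (np.int64(288), np.int64(315)) 334 (np.int64(294), np.int64(310)) 338 None 
tan 276 336 258 359
276 (np.int64(325), np.int64(342)) 282 (np.int64(310), np.int64(350)) 288 (np.int64(331), np.int64(353)) 294 (np.int64(264), np.int64(354)) 300 (np.int64(283), np.int64(351)) 306 (np.int64(336), np.int64(347)) 312 (np.int64(333), np.int64(343)) 318 (np.int64(302), np.int64(339)) 324 (np.int64(320), np.int64(339))
```

>>> jog_arm:
  moves:
    - [[0.05,0.0,0.05],0]
    - [[0.05,0.0,0.04],0]
    - [[0.05,0.0,0.02],0]
    - [[0.05,0.02,0],0]
    - [[0,0,0],0]

```text
time: 0.88
tool_pos: [0.3376, -0.5359, 0.3344]
orientation: [-3.116, -0.396, -0.002]
wrist_force: [-0.1, -0.5, -1.2]
opening: 0.996
```

```bash
python3 - <<'E'
from h import *
s=shot('scene'); w=shot('wrist')
import pickle; pickle.dump((s,w),open('a.pkl','wb'))
a=cv2.cvtColor(s['color'],cv2.COLOR_RGB2BGR)[190:340,200:480]; b=cv2.cvtColor(w['color'],cv2.COLOR_RGB2BGR)
a=cv2.resize(a,(560,300),interpolation=cv2.INTER_CUBIC); b=cv2.resize(b,(400,300))
cv2.imwrite('pics/m2.png',np.vstack([a,cv2.copyMakeBorder(b,0,0,0,160,0)]))
print(np.round(w['cam_to_world'],3),w['fx'])
E
```

```text
[[ 0.249  0.922  0.296  0.411]
 [-0.968  0.237  0.075 -0.517]
 [-0.001 -0.305  0.952  0.477]
 [ 0.     0.     0.     1.   ]] 351.2278148824904
```

View pics/m2.png

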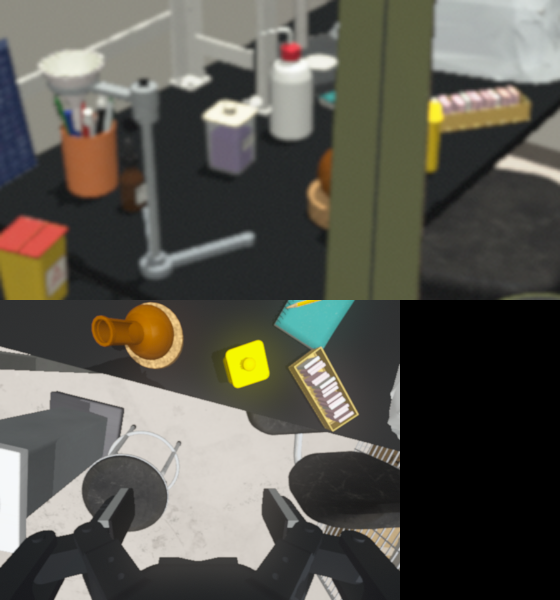

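In the scene image the arm still hides the flask, but the stand is clear. The wrist image shows the flask with its mouth near (160,48) and ball near (245,52) in full pixels. I'll triangulate from wrist and side.

```bash
python3 - <<'E'
from h import *; import pickle
s,w=pickle.load(open('a.pkl','rb')); c=shot('side')
def info(c,roi,mn):
    hsv=cv2.cvtColor(c['color'],cv2.COLOR_RGB2HSV); m=cv2.inRange(hsv,(4,150,40),(17,255,255)); z=np.zeros_like(m); y0,y1,x0,x1=roi; z[y0:y1,x0:x1]=m[y0:y1,x0:x1]
    cnt=max(cv2.findContours(z,0,1)[0],key=cv2.contourArea)
    z[:]=0; cv2.drawContours(z,[cnt],-1,255,-1)
    d=cv2.distanceTransform(z,cv2.DIST_L2,5); _,r,_,p=cv2.minMaxLoc(d)
    P=cnt[:,0,:]; far=P[np.argsort(-np.linalg.norm(P-p,axis=1))[:8]]
    return p,r,far.tolist()
a=info(w,(0,120,120,320),0); b=info(c,(255,345,270,335),0)
print('wrist',a);print('side',b)
ball=two(w,a[0],c,b[0]);print('ball',ball, onz(w,*a[0],.059),onz(c,*b[0],.059))
# side view mouth centre approx from image
for mp in [(286,267),(287,268)]:
  for wp in [(158,47),(162,48)]: print('mouth',two(w,wp,c,mp), onz(w,*wp,.153))
im=cv2.cvtColor(w['color'],cv2.COLOR_RGB2BGR)[0:120,130:310]
im2=cv2.cvtColor(c['color'],cv2.COLOR_RGB2BGR)[255:360,265:345]
cv2.imwrite('pics/m3.png',np.hstack([cv2.resize(im,(450,300),interpolation=cv2.INTER_CUBIC),cv2.resize(im2,(229,300),interpolation=cv2.INTER_CUBIC)]))
E
```

```text
wrist ((235, 48), 39.150394439697266, [[146, 39], [146, 40], [146, 41], [146, 42], [146, 43], [146, 44], [146, 45], [146, 46]])
side ((302, 315), 19.772096633911133, [[283, 267], [286, 266], [281, 268], [279, 269], [284, 267], [287, 266], [282, 268], [278, 270]])
ball (array([ 0.4636273 , -0.41154283,  0.05303104]), np.float64(0.0029931714070909853)) [ 0.46434628 -0.41330013  0.059     ] [ 0.4597123 -0.4208952  0.059    ]
mouth (array([ 0.43747951, -0.37285128,  0.14862735]), np.float64(0.0003569349766544414)) [ 0.43730316 -0.37481026  0.153     ]
mouth (array([ 0.43702134, -0.37692754,  0.15054821]), np.float64(0.0011477730311591214)) [ 0.43738434 -0.37810421  0.153     ]
mouth (array([ 0.43872561, -0.37181086,  0.14572618]), np.float64(0.0017228340637271105)) [ 0.43730316 -0.37481026  0.153     ]
mouth (array([ 0.43825894, -0.37591968,  0.14766915]), np.float64(0.0009147934991492545)) [ 0.43738434 -0.37810421  0.153     ]
```

View pics/m3.png

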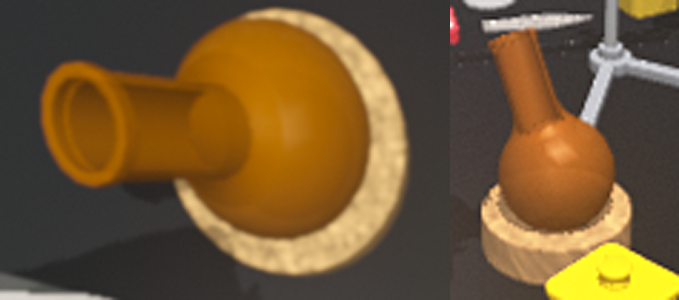

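>>> jog_arm:
  moves:
    - [[0.026,0.037,-0.02],5.65]
    - [[0.026,0.037,-0.02],5.65]
    - [[0.026,0.037,-0.02],5.65]
    - [[0.025,0.037,-0.02],5.65]
    - [[0,0,0],0]
  gripper: 1.0

```text
time: 1.65
tool_pos: [0.4359, -0.3868, 0.2526]
orientation: [-2.976, -0.993, 0.003]
wrist_force: [0.2, -0.0, 0.0]
opening: 1.001
```

```bash
python3 - <<'E'
from h import *
s=monitor.read_state(); print(s['tool_pos'],s['orientation'])
w=shot('wrist'); sc=shot('scene')
b=cv2.cvtColor(w['color'],cv2.COLOR_RGB2BGR); a=cv2.cvtColor(sc['color'],cv2.COLOR_RGB2BGR)[190:340,200:480]
cv2.imwrite('pics/m4.png',np.vstack([cv2.resize(b,(480,360)),cv2.resize(a,(480,240))]))
import pickle; pickle.dump((w,sc),open('b.pkl','wb'))
print('ball',proj(w,(.463,-.417,.059)),'mouth',proj(w,(.4374,-.379,.153)),'ringtop',[proj(w,(.463+dx,-.417+dy,.03)).round().tolist() for dx,dy in((.055,0),(-.055,0),(0,.055),(0,-.055))])
E
```

```text
[ 0.43594014 -0.38681576  0.25260874] [-2.97561527e+00 -9.92834488e-01  2.79961044e-03]
ball [358.82205561 204.23965892] mouth [309.6643964  229.24965939] ringtop [[390.0, 156.0], [324.0, 238.0], [314.0, 167.0], [395.0, 228.0]]
```

View pics/m4.png

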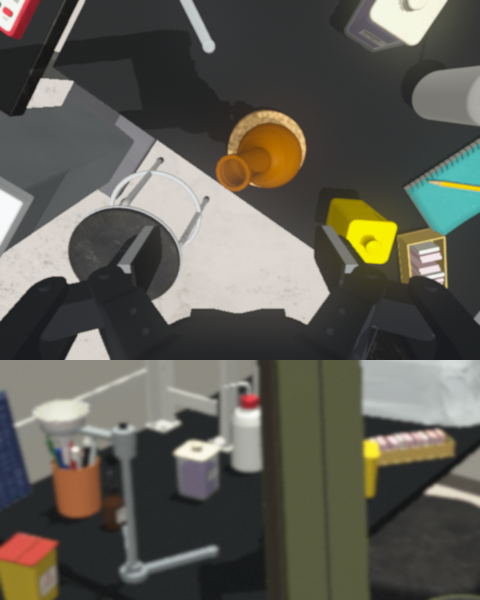

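The wrist view shows the mouth at about (312,228) and ball at (356,204), as predicted to within 3 px, and centred between the fingers. The jaw axis is along the lean, so I'll go down around the neck.

>>> jog_arm:
  moves:
    - [[0.003,0.0,-0.04],0]
    - [[0.002,0.0,-0.04],0]
    - [[0,0,-0.03],0]
    - [[0,0,-0.02],0]
    - [[0,0,-0.004],0]

```text
time: 2.38
tool_pos: [0.4404, -0.3909, 0.1197]
orientation: [-2.981, -0.987, 0.002]
wrist_force: [-0.7, -0.5, 0.7]
opening: 0.998
```

>>> jog_arm:
  moves:
    - [[0.005,-0.007,0],0]
    - [[0.005,-0.007,0],0]
    - [[0.005,-0.006,0],0]
    - [[0.004,-0.005,0],0]
    - [[0,0,0],0]

```text
time: 3.0
tool_pos: [0.4617, -0.4151, 0.1207]
orientation: [2.98, 0.991, 0.001]
wrist_force: [0.3, -0.5, -0.1]
opening: 0.997
```

>>> jog_arm:
  moves:
    - [[0.001,-0.001,0],0]
    - [[0,0,0],0]
    - [[0,0,0],0]
    - [[0,0,0],0]
    - [[0,0,0],0]
  gripper: 0.38
  force: 20

```text
time: 3.62
tool_pos: [0.462, -0.4154, 0.1206]
orientation: [2.981, 0.992, 0.0]
wrist_force: [-0.1, 0.9, 0.8]
opening: 0.42
```

```bash
python3 - <<'E'
from h import *
c=shot('side');w=shot('wrist'); s=monitor.read_state(); print(s['tool_pos'],s['wrist_force'],s['opening'])
a=cv2.cvtColor(c['color'],cv2.COLOR_RGB2BGR)[200:380,240:480]; b=cv2.cvtColor(w['color'],cv2.COLOR_RGB2BGR)[120:420,120:520]
cv2.imwrite('pics/m5.png',np.hstack([cv2.resize(a,(400,300)),cv2.resize(b,(400,300))]))
E
```

```text
[ 0.46197939 -0.41544431  0.12060625] [-0.77270227 -0.08312463  0.8949382 ] 0.41831237120996434
```

View pics/m5.png

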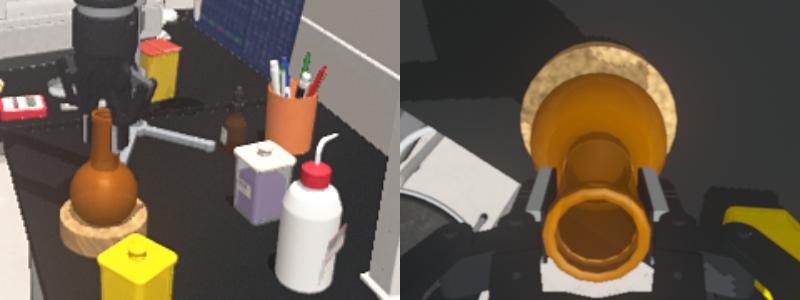

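The flask now stands close to upright in the jaws (opening 0.42, about the neck's width). I'll open, turn the jaws a quarter turn to square the other plane, and grip again for the slide.

>>> jog_arm:
  moves:
    - [[0,0,0],0]
    - [[0,0,0],0]
    - [[0,0,0],-10]
    - [[0,0,0],-10]
    - [[0,0,0],-10]
  gripper: 0.85

```text
time: 4.35
tool_pos: [0.462, -0.4155, 0.1205]
orientation: [-3.137, -0.177, 0.0]
wrist_force: [0.2, -0.4, 0.1]
opening: 0.849
```

>>> jog_arm:
  moves:
    - [[0,0,0],-10]
    - [[0,0,0],-10]
    - [[0,0,0],-10]
    - [[0,0,0],-10]
    - [[0,0,0],-10]

```text
time: 4.97
tool_pos: [0.462, -0.4154, 0.1205]
orientation: [2.918, -1.165, 0.0]
wrist_force: [-0.7, -0.2, 0.2]
opening: 0.85
```

>>> jog_arm:
  moves:
    - [[0,0,0],-10]
    - [[0,0,0],0]
    - [[0,0,0],0]
    - [[0,0,0],0]
    - [[0,0,0],0]
  gripper: 0.38
  force: 40

```text
time: 5.6
tool_pos: [0.4619, -0.4157, 0.1207]
orientation: [2.809, -1.405, 0.0]
wrist_force: [-1.4, -0.9, 2.3]
opening: 0.414
```

```bash
python3 - <<'E'
from h import *
w=shot('wrist'); c=shot('side'); s=monitor.read_state(); print(s['tool_pos'],s['orientation'],s['wrist_force'],s['opening'],s['joint_positions'])
hsv=cv2.cvtColor(c['color'],cv2.COLOR_RGB2HSV); m=cv2.inRange(hsv,(4,150,40),(17,255,255)); m[:,:265]=0;m[:,345:]=0;m[:250]=0;m[350:]=0
for y in range(262,338,5):
    r=np.nonzero(m[y])[0]; print(y,(r.min(),r.max()) if len(r) else None, end=' ')
p=s['tool_pos']; print(proj(c,(*p[:2],.16)),proj(c,(*p[:2],.11)),proj(c,(*p[:2],.059)))
E
```

```text
[ 0.46196421 -0.4157336   0.1207242 ] [ 2.80894717e+00 -1.40586042e+00  4.48289216e-04] [-1.2204127  -0.67208222  1.25979559] 0.41524330885867616 [-8.00516933e-01  4.66430051e-01  1.54882688e+00 -3.91013631e-04
  1.12590991e+00  1.69853261e+00]
262 None 267 (np.int64(295), np.int64(311)) 272 (np.int64(301), np.int64(311)) 277 (np.int64(302), np.int64(310)) 282 (np.int64(302), np.int64(310)) 287 (np.int64(302), np.int64(310)) 292 (np.int64(301), np.int64(310)) 297 (np.int64(292), np.int64(311)) 302 (np.int64(287), np.int64(317)) 307 (np.int64(284), np.int64(320)) 312 (np.int64(282), np.int64(321)) 317 (np.int64(282), np.int64(322)) 322 (np.int64(283), np.int64(320)) 327 (np.int64(286), np.int64(318)) 332 (np.int64(291), np.int64(313)) 337 None [302.70964262 269.49550803] [302.57766615 291.77598901] [302.44851333 313.57977799]
```

>>> jog_arm:
  moves:
    - [[0.01,0.007,0],6.4]
    - [[0.015,0.01,0],6.4]
    - [[0.016,0.0105,0],6.4]
    - [[0.016,0.0105,0],6.4]
    - [[0.016,0.0105,0],6.4]

```text
time: 6.32
tool_pos: [0.5349, -0.3673, 0.1208]
orientation: [3.088, -0.572, -0.001]
wrist_force: [-1.8, -1.3, 1.6]
opening: 0.412
```

>>> jog_arm:
  moves:
    - [[0.016,0.0105,0],6.5]
    - [[0.016,0.0105,0],6.5]
    - [[0.016,0.0105,0],6.5]
    - [[0.015,0.01,0],6.5]
    - [[0.015,0.01,0],6.5]

```text
time: 6.95
tool_pos: [0.6128, -0.3159, 0.1209]
orientation: [3.124, 0.315, -0.002]
wrist_force: [-2.0, -1.1, 1.3]
opening: 0.413
```

```bash
python3 - <<'E'
from h import *
w=shot('wrist'); c=shot('side'); sc=shot('scene'); s=monitor.read_state(); print(s['tool_pos'],s['orientation'],s['wrist_force'],s['opening'])
a=cv2.cvtColor(c['color'],cv2.COLOR_RGB2BGR)[170:340,290:460]; b=cv2.cvtColor(w['color'],cv2.COLOR_RGB2BGR); d=cv2.cvtColor(sc['color'],cv2.COLOR_RGB2BGR)[210:345,215:395]
cv2.imwrite('pics/m6.png',np.vstack([np.hstack([cv2.resize(a,(300,300),interpolation=2),cv2.resize(d,(400,300),interpolation=2)]),cv2.copyMakeBorder(cv2.resize(b[60:420,:],(533,300)),0,0,0,167,0)]))
import pickle; pickle.dump((c,w,sc),open('c.pkl','wb'))
E
```

```text
[ 0.61440811 -0.31470624  0.12077367] [-3.12610059 -0.30806318 -0.00354181] [2.11037906 1.77567572 2.432191  ] 0.4115712385066046
```

View pics/m6.png

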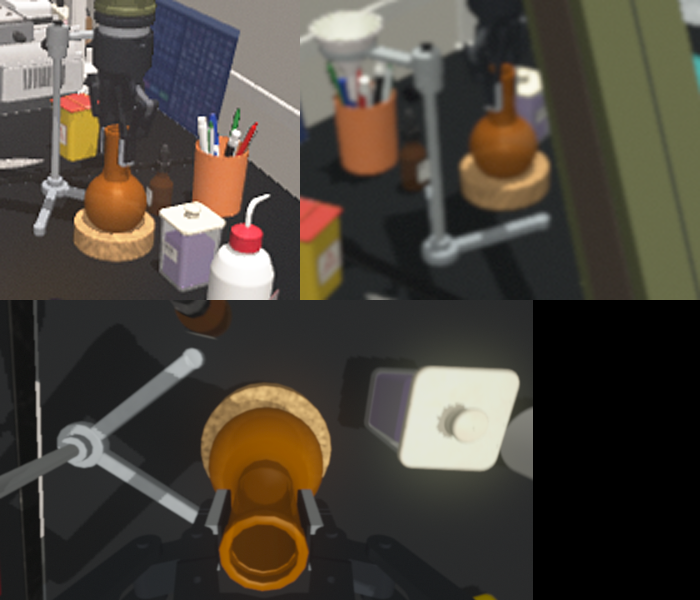

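The flask stands upright in the jaws beside the V opening. The wrist view shows the rod base at about (101,236) full pixels, the right leg's tip at (232,130) and the left leg through (234,322). I'll compute the seat from these.

```bash
python3 - <<'E'
from h import *; import pickle
c,w,sc=pickle.load(open('c.pkl','rb'))
g=lambda u,v:(u*1.2,(v-300)*1.2+60)
A=lambda p,q:np.degrees(np.arctan2(*(q-p)[1::-1]))
b=onz(w,*g(84,447),.02); e=onz(w,*g(195,357),.013); l=onz(w,*g(192,513),.013)
print('wrist base',b,'tip',e,np.linalg.norm(e-b),A(b,e),A(b,l))
h=lambda u,v:(215+(u-300)*.45,210+v*.45)
b2=onz(sc,*h(439,256),0); t=onz(sc,*h(549,218),.013); print('scene base',b2,'tip',t,np.linalg.norm(t-b2),A(b2,t))
print('scene hubtop',onz(sc,*h(427,48),.262))
print('scene ring ctr',onz(sc,*h(505,172),.03),'ball',onz(sc,*h(503,145),.059))
f=lambda u,v:(290+u*170/300,170+v*170/300)
print('side base',onz(c,*f(56,188),.0),'hub top',onz(c,*f(58,26),.262),'ring',onz(c,*f(114,220),.03),'ball',onz(c,*f(115,200),.059))
E
```

```text
wrist base [ 0.58134144 -0.16187913  0.02      ] tip [ 0.67526824 -0.245755    0.013     ] 0.1261205889450089 -41.764594507022956 -116.89519047199934
scene base [ 0.57704743 -0.15080913  0.        ] tip [ 0.51085691 -0.27245548  0.013     ] 0.13909715260874225 -118.55160854859629
scene hubtop [ 0.57901986 -0.15751723  0.262     ]
scene ring ctr [ 0.60135079 -0.30107084  0.03      ] ball [ 0.61299741 -0.31289028  0.059     ]
side base [ 0.58411971 -0.14781282  0.        ] hub top [ 0.5767399  -0.16311916  0.262     ] ring [ 0.6152183  -0.31757056  0.03      ] ball [ 0.6160752  -0.31508799  0.059     ]
```

>>> jog_arm:
  moves:
    - [[-0.002,0.009,0],0]
    - [[-0.003,0.01,0],0]
    - [[-0.003,0.01,0],0]
    - [[-0.002,0.009,0],0]
    - [[-0.001,0.004,0],0]

```text
time: 7.72
tool_pos: [0.6016, -0.2728, 0.1208]
orientation: [3.126, 0.31, -0.0]
wrist_force: [0.1, -2.6, 2.7]
opening: 0.411
```

>>> jog_arm:
  moves:
    - [[-0.0005,0.002,0],0]
    - [[-0.0005,0.002,0],0]
    - [[-0.0005,0.002,0],0]
    - [[-0.0005,0.002,0],0]
    - [[-0.0005,0.002,0],0]

```text
time: 8.35
tool_pos: [0.5998, -0.2636, 0.1207]
orientation: [3.126, 0.309, 0.001]
wrist_force: [1.1, -3.4, 4.7]
opening: 0.413
```

>>> jog_arm:
  moves:
    - [[0,0.001,0],0]
    - [[0,0.001,0],0]
    - [[0,0.001,0],0]
    - [[0,0.001,0],0]
    - [[0,0,0],0]

```text
time: 8.98
tool_pos: [0.5995, -0.2595, 0.1207]
orientation: [3.126, 0.309, -0.0]
wrist_force: [-0.2, -4.1, 4.6]
opening: 0.414
```

```bash
python3 - <<'E'
from h import *
c=shot('side'); sc=shot('scene');w=shot('wrist'); s=monitor.read_state(); print(s['tool_pos'],s['wrist_force'],s['opening'])
a=cv2.cvtColor(c['color'],cv2.COLOR_RGB2BGR)[220:320,290:390]; d=cv2.cvtColor(sc['color'],cv2.COLOR_RGB2BGR)[230:345,240:375]; b=cv2.cvtColor(w['color'],cv2.COLOR_RGB2BGR)[60:420,100:480]
cv2.imwrite('pics/m7.png',np.hstack([cv2.resize(a,(260,260),interpolation=2),cv2.resize(d,(305,260),interpolation=2),cv2.resize(b,(233,221))[:, :] if 0 else cv2.resize(b,(235,260))]))
E
```

```text
[ 0.59945776 -0.25950053  0.12069011] [-0.22291111 -4.26112024  5.44033003] 0.41763696442762305
```

View pics/m7.png

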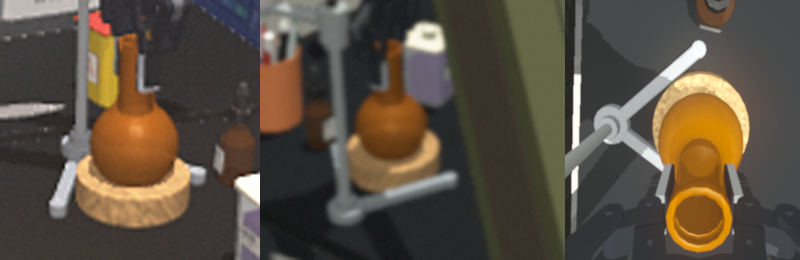

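The ring lies between the legs, with a small gap to the right leg in the wrist view. There is no sharp rise in force yet, so I'll keep creeping.

>>> jog_arm:
  moves:
    - [[0,0.001,0],0]
    - [[0,0.001,0],0]
    - [[0,0.001,0],0]
    - [[0,0.001,0],0]
    - [[0,0,0],0]

```text
time: 9.75
tool_pos: [0.5991, -0.2565, 0.1208]
orientation: [3.125, 0.309, -0.001]
wrist_force: [-0.7, -6.2, 6.1]
opening: 0.415
```

>>> jog_arm:
  moves:
    - [[0,0.001,0],0]
    - [[0,0.001,0],0]
    - [[0,0.001,0],0]
    - [[0,0,0],0]
    - [[0,0,0],0]

```text
time: 10.38
tool_pos: [0.5994, -0.2552, 0.1211]
orientation: [3.121, 0.309, -0.0]
wrist_force: [-1.3, -8.5, 5.6]
opening: 0.415
```

>>> jog_arm:
  moves:
    - [[-0.001,0.0,0],0]
    - [[-0.001,0.001,0],0]
    - [[-0.001,0.001,0],0]
    - [[0,0,0],0]
    - [[0,0,0],0]

```text
time: 11.0
tool_pos: [0.5983, -0.2542, 0.1218]
orientation: [3.119, 0.309, 0.005]
wrist_force: [2.1, -10.5, 5.3]
opening: 0.414
```

```bash
python3 - <<'E'
from h import *
c=shot('side'); w=shot('wrist'); s=monitor.read_state(); print(s['tool_pos'],s['wrist_force'],s['opening'])
for n,k,mn in(('wrist',w,0),('side',c,0)):
    hsv=cv2.cvtColor(k['color'],cv2.COLOR_RGB2HSV); m=cv2.inRange(hsv,(8,35,70),(24,150,255))
    n_,l,st,ce=cv2.connectedComponentsWithStats(m); i=1+np.argsort(-st[1:,4])[:4]; print(n,st[i].tolist())
E
```

```text
[ 0.59820218 -0.25419442  0.12175981] [  0.74718946 -10.69416546   5.44690511] 0.4129521297557292
wrist [[243, 145, 185, 214, 9010], [319, 31, 64, 70, 1866], [0, 33, 49, 102, 218], [268, 382, 99, 28, 123]]
side [[109, 0, 83, 179, 3987], [55, 231, 149, 54, 2669], [244, 297, 57, 107, 1741], [318, 268, 45, 39, 844]]
```

The force is now along the V's axis at 10.6 N, so the ring is against both legs. I'll relax the push, release and rise.

>>> jog_arm:
  moves:
    - [[0.0005,-0.001,0],0]
    - [[0.0005,-0.001,0],0]
    - [[0.0005,-0.001,0],0]
    - [[0,0,0],0]
    - [[0,0,0],0]

```text
time: 11.72
tool_pos: [0.5985, -0.2552, 0.1214]
orientation: [3.123, 0.309, 0.002]
wrist_force: [0.9, -7.0, 7.2]
opening: 0.412
```

>>> jog_arm:
  moves:
    - [[0,0,0],0]
    - [[0,0,0],0]
    - [[0,0,0],0]
    - [[0,0,0],0]
    - [[0,0,0],0]
  gripper: 0.8

```text
time: 12.35
tool_pos: [0.5979, -0.2532, 0.1204]
orientation: [-3.126, -0.309, 0.001]
wrist_force: [0.1, 0.1, 0.0]
opening: 0.801
```

>>> jog_arm:
  moves:
    - [[0,0,0.02],0]
    - [[0,0,0.03],0]
    - [[0,0,0.04],0]
    - [[0,0,0.045],0]
    - [[0,0,0.045],0]

```text
time: 12.98
tool_pos: [0.5978, -0.2533, 0.3019]
orientation: [-3.126, -0.309, 0.0]
wrist_force: [0.0, -0.9, -0.1]
opening: 0.797
```

```bash
python3 - <<'E'
from h import *
c=shot('side'); sc=shot('scene');w=shot('wrist'); s=monitor.read_state(); print(s['tool_pos'],s['wrist_force'],s['opening'])
import pickle; pickle.dump((c,w,sc),open('d.pkl','wb'))
a=cv2.cvtColor(c['color'],cv2.COLOR_RGB2BGR)[175:305,290:390]; d=cv2.cvtColor(sc['color'],cv2.COLOR_RGB2BGR)[210:345,215:375]; b=cv2.cvtColor(w['color'],cv2.COLOR_RGB2BGR)
cv2.imwrite('pics/m8.png',np.vstack([np.hstack([cv2.resize(a,(230,300),interpolation=2),cv2.resize(d,(355,300),interpolation=2)]),cv2.copyMakeBorder(cv2.resize(b,(400,300)),0,0,0,185,0)]))
E
```

```text
[ 0.59953938 -0.25414953  0.30427932] [-0.5519744  -0.33634266 -1.17076814] 0.8058328842170918
```

View pics/m8.png

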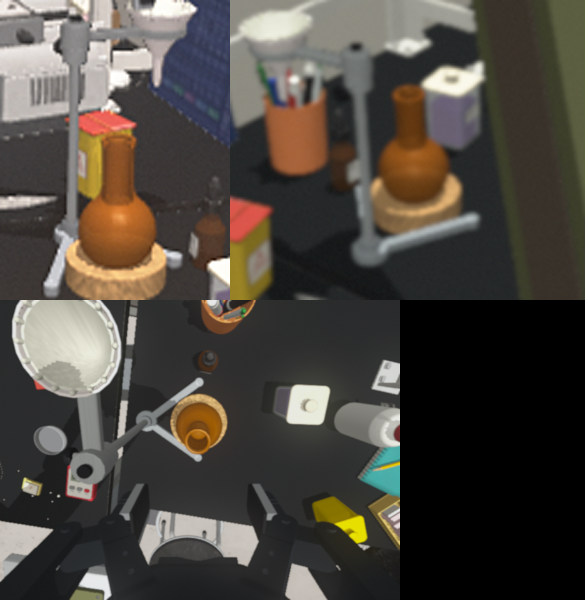

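The flask stands alone in the V with the funnel arm parked to the left. Before going on I'll check seating and uprightness numerically.

```bash
python3 - <<'E'
from h import *; import pickle
c,w,sc=pickle.load(open('d.pkl','rb'))
def rows(k,x0,x1,y0,y1,step,lo=(4,140,30),hi=(17,255,255)):
    hsv=cv2.cvtColor(k['color'],cv2.COLOR_RGB2HSV); m=cv2.inRange(hsv,lo,hi); o=[]
    for y in range(y0,y1,step):
        r=np.nonzero(m[y,x0:x1])[0]+x0
        if len(r): o.append((y,int(r.min()),int(r.max()),(r.min()+r.max())/2))
    return o
print('side'); print(rows(c,318,368,232,296,5))
print('scene'); print(rows(sc,275,335,245,300,5))
print('tan side',rows(c,312,372,276,306,4,(8,35,90),(24,139,255)))
print('wrist br',rows(w,260,375,150,240,6)); print('wrist all',rows(w,260,375,150,240,6,(4,35,50),(24,255,255)))
g=lambda u,v:(u*1.6,(v-300)*1.6)
print('rodtop',onz(w,*g(84,470),.27),'rodbase',onz(w,*g(147,421),.013),'tipR',onz(w,*g(200,382),.013),'tipL',onz(w,*g(197,458),.013),'mouth',onz(w,*g(199,441),.164))
print('funnel c',onz(w,*g(66,347),.271))
for P in [(0.600,-.259),(0.598,-.254)]:
  for n,k in(('w',w),('side',c),('scene',sc)): print(n,P,'ball',proj(k,(*P,.059)).round(1),'mouth',proj(k,(*P,.164)).round(1),'ringtop',proj(k,(*P,.03)).round(1))
E
```

```text
side
[(232, 327, 340, np.float64(333.5)), (237, 334, 348, np.float64(341.0)), (242, 335, 347, np.float64(341.0)), (247, 335, 347, np.float64(341.0)), (252, 335, 347, np.float64(341.0)), (257, 334, 347, np.float64(340.5)), (262, 329, 352, np.float64(340.5)), (267, 326, 355, np.float64(340.5)), (272, 325, 357, np.float64(341.0)), (277, 325, 357, np.float64(341.0)), (282, 326, 355, np.float64(340.5)), (287, 329, 352, np.float64(340.5))]
scene
[(250, 289, 300, np.float64(294.5)), (255, 289, 301, np.float64(295.0)), (260, 290, 301, np.float64(295.5)), (265, 290, 301, np.float64(295.5)), (270, 290, 302, np.float64(296.0)), (275, 286, 308, np.float64(297.0)), (280, 283, 312, np.float64(297.5)), (285, 282, 313, np.float64(297.5)), (290, 283, 312, np.float64(297.5)), (295, 285, 310, np.float64(297.5))]
tan side [(276, 324, 324, np.float64(324.0)), (280, 321, 358, np.float64(339.5)), (284, 319, 361, np.float64(340.0)), (288, 318, 362, np.float64(340.0)), (292, 318, 361, np.float64(339.5)), (296, 319, 361, np.float64(340.0)), (300, 321, 360, np.float64(340.5)), (304, 327, 354, np.float64(340.5)
[... 1045 characters left out ...]
ase [ 0.57898086 -0.15696914  0.013     ] tipR [ 0.67354437 -0.24653004  0.013     ] tipL [ 0.52096567 -0.27104737  0.013     ] mouth [ 0.59888963 -0.25779337  0.164     ]
funnel c [ 0.67983177 -0.13832364  0.271     ]
w (0.6, -0.259) ball [318.5 200.2] mouth [320.1 224.6] ringtop [318.2 195.5]
side (0.6, -0.259) ball [341.1 273.9] mouth [342.8 234.3] ringtop [340.7 284.4]
scene (0.6, -0.259) ball [297.2 284.9] mouth [295.4 250. ] ringtop [297.7 294.2]
w (0.598, -0.254) ball [313.9 201.1] mouth [313.8 225.8] ringtop [313.9 196.3]
side (0.598, -0.254) ball [339.7 273.1] mouth [341.3 233.6] ringtop [339.3 283.6]
scene (0.598, -0.254) ball [296.6 285.9] mouth [294.7 250.9] ringtop [297.  295.2]
```

Seating checks out. The ball centre is at (0.5995,-0.2585) against a computed seat of (0.599,-0.259), and the mouth is within about 2 mm of straight above the ball. Next is the swing: closed finger beside the bar at r = 46 mm, following an arc about the rod.

```bash
python3 - <<'E'
import numpy as np
th=[54.6,44,36]+list(range(28,-61,-8)); r=[.064,.058,.053]+[.051]*12
P=np.array([[.580+a*np.cos(np.radians(t)),-.156+a*np.sin(np.radians(t))] for t,a in zip(th,r)])
for t,p,d in zip(th,P,np.diff(P,axis=0,prepend=P[:1])): print(t,p.round(4),(d*1000).round(1))
E
```

```text
54.6 [ 0.6171 -0.1038] [0. 0.]
44 [ 0.6217 -0.1157] [  4.6 -11.9]
36 [ 0.6229 -0.1248] [ 1.2 -9.1]
28 [ 0.625  -0.1321] [ 2.2 -7.2]
20 [ 0.6279 -0.1386] [ 2.9 -6.5]
12 [ 0.6299 -0.1454] [ 2.  -6.8]
4 [ 0.6309 -0.1524] [ 1. -7.]
-4 [ 0.6309 -0.1596] [ 0.  -7.1]
-12 [ 0.6299 -0.1666] [-1. -7.]
-20 [ 0.6279 -0.1734] [-2.  -6.8]
-28 [ 0.625  -0.1799] [-2.9 -6.5]
-36 [ 0.6213 -0.186 ] [-3.8 -6. ]
-44 [ 0.6167 -0.1914] [-4.6 -5.5]
-52 [ 0.6114 -0.1962] [-5.3 -4.8]
-60 [ 0.6055 -0.2002] [-5.9 -4. ]
```

>>> jog_arm:
  moves:
    - [[0.003,0.03,0.005],0]
    - [[0.004,0.04,0],0]
    - [[0.004,0.04,0],0]
    - [[0.004,0.035,0],0]
    - [[0.003,0.006,0],0]
  gripper: 0

```text
time: 13.75
tool_pos: [0.6151, -0.1, 0.3039]
orientation: [-3.124, -0.313, 0.005]
wrist_force: [-0.7, -0.5, 0.1]
opening: -0.001
```

>>> jog_arm:
  moves:
    - [[0.002,-0.003,-0.02],0]
    - [[0,0,-0.02],0]
    - [[0,0,-0.02],0]
    - [[0,0,-0.012],0]
    - [[0,0,0],0]

```text
time: 14.38
tool_pos: [0.6171, -0.1058, 0.2319]
orientation: [-3.126, -0.308, 0.005]
wrist_force: [0.2, 1.5, 0.7]
opening: -0.006
```

>>> jog_arm:
  moves:
    - [[0.0045,-0.012,0],0]
    - [[0.001,-0.009,0],0]
    - [[0.002,-0.007,0],0]
    - [[0.003,-0.0065,0],0]
    - [[0.002,-0.007,0],0]

```text
time: 15.0
tool_pos: [0.6303, -0.1472, 0.2335]
orientation: [-3.126, -0.309, 0.001]
wrist_force: [-1.1, 1.8, 0.2]
opening: -0.001
```

>>> jog_arm:
  moves:
    - [[0.001,-0.007,0],0]
    - [[0,-0.007,0],0]
    - [[-0.001,-0.007,0],0]
    - [[-0.002,-0.007,0],0]
    - [[-0.003,-0.0065,0],0]

```text
time: 15.62
tool_pos: [0.6255, -0.182, 0.2336]
orientation: [3.126, 0.309, 0.001]
wrist_force: [0.8, 1.2, -0.5]
opening: 0.001
```

>>> jog_arm:
  moves:
    - [[-0.004,-0.006,0],0]
    - [[-0.0045,-0.0055,0],0]
    - [[-0.002,-0.002,0],0]
    - [[0,0,0],0]
    - [[0,0,0],0]

```text
time: 16.25
tool_pos: [0.6149, -0.1951, 0.2336]
orientation: [3.126, 0.309, -0.0]
wrist_force: [0.3, -0.1, -0.1]
opening: -0.002
```

```bash
python3 - <<'E'
from h import *
sc=shot('scene'); c=shot('side'); s=monitor.read_state(); print(s['tool_pos'],s['wrist_force'])
F=lambda a,r,z:(.58+r*np.cos(np.radians(a)),-.156+r*np.sin(np.radians(a)),z)
# white funnel blob in both views
for n,k in(('scene',sc),('side',c)):
    hsv=cv2.cvtColor(k['color'],cv2.COLOR_RGB2HSV); m=cv2.inRange(hsv,(0,0,185),(179,40,255))
    L=cv2.connectedComponentsWithStats(m)
    for a in(-79.5,-70,-60): 
        u=proj(k,F(a,.105,.271)).round(); 
        i=L[1][int(u[1])-6:int(u[1])+7,int(u[0])-6:int(u[0])+7]; ids=[int(x) for x in np.unique(i) if x]
        print(n,a,u,[(L[2][j].tolist(),L[3][j].round(1).tolist()) for j in ids])
E
```

```text
[ 0.6150105  -0.19496284  0.23353196] [0.51328171 0.02244129 0.79063209]
scene -79.5 [294. 212.] [([280, 206, 33, 14, 269], [292.7, 212.3])]
scene -70 [288. 211.] [([280, 206, 33, 14, 269], [292.7, 212.3])]
scene -60 [281. 210.] [([280, 206, 33, 14, 269], [292.7, 212.3])]
side -79.5 [344. 191.] [([324, 179, 42, 21, 381], [345.3, 190.5])]
side -70 [350. 190.] [([324, 179, 42, 21, 381], [345.3, 190.5])]
side -60 [356. 189.] [([324, 179, 42, 21, 381], [345.3, 190.5])]
```

>>> jog_arm:
  moves:
    - [[-0.001,-0.0002,0],0]
    - [[-0.001,-0.0002,0],0]
    - [[-0.001,-0.0002,0],0]
    - [[-0.001,-0.0002,0],0]
    - [[0,0,0],0]

```text
time: 16.98
tool_pos: [0.611, -0.1958, 0.2337]
orientation: [3.126, 0.309, 0.0]
wrist_force: [1.3, -0.0, -0.2]
opening: 0.003
```

>>> jog_arm:
  moves:
    - [[-0.001,-0.0002,0],0]
    - [[-0.001,-0.0002,0],0]
    - [[-0.001,-0.0002,0],0]
    - [[0,0,0],0]
    - [[0,0,0],0]

```text
time: 17.6
tool_pos: [0.6077, -0.1962, 0.2335]
orientation: [-3.126, -0.309, 0.001]
wrist_force: [0.5, -0.5, 0.8]
opening: 0.001
```

>>> jog_arm:
  moves:
    - [[-0.001,-0.0002,0],0]
    - [[-0.001,-0.0002,0],0]
    - [[-0.001,-0.0002,0],0]
    - [[0,0,0],0]
    - [[0,0,0],0]

```text
time: 18.23
tool_pos: [0.6065, -0.1967, 0.2336]
orientation: [-3.126, -0.31, -0.005]
wrist_force: [5.4, 1.0, -1.0]
opening: 0.0
```

```bash
cat > f.py <<'E'
from h import *
def fun(k,u0):
    hsv=cv2.cvtColor(k['color'],cv2.COLOR_RGB2HSV); m=cv2.inRange(hsv,(0,0,185),(179,40,255))
    L=cv2.connectedComponentsWithStats(m); i=L[1][int(u0[1])-6:int(u0[1])+7,int(u0[0])-6:int(u0[0])+7]
    j=max((x for x in np.unique(i) if x),key=lambda x:L[2][x,4]); x,y,w,h,a=L[2][j]; return [int(v) for v in (x,y,w,h,a)],L[3][j].round(1).tolist()
if __name__=='__main__':
    s=monitor.read_state(); print(s['tool_pos'],s['wrist_force'])
    for n,u in(('scene',(293,212)),('side',(345,191))): print(n,fun(shot(n),u))
E
python3 f.py
```

```text
[ 0.60652679 -0.19667382  0.23364207] [ 5.39609177  1.0072375  -0.99605137]
scene ([284, 207, 31, 14, 292], [296.5, 213.3])
side ([326, 181, 35, 19, 327], [342.4, 191.8])
```

Force jumps to 5.4 N with the tool held back, so the arm is at its stop. I'll back off, rise, and go over bar_top, at about (0.588,-0.200).

>>> jog_arm:
  moves:
    - [[0.006,0.001,0],0]
    - [[0.006,0.001,0],0]
    - [[0,0,0.02],0]
    - [[0,0,0.02],0]
    - [[0,0,0],0]

```text
time: 18.95
tool_pos: [0.6179, -0.1953, 0.2752]
orientation: [3.125, 0.309, 0.004]
wrist_force: [-0.2, -0.8, 0.2]
opening: 0.002
```

>>> jog_arm:
  moves:
    - [[-0.01,-0.001,0],0]
    - [[-0.01,-0.002,0],0]
    - [[-0.008,-0.001,0],0]
    - [[0,0,0],0]
    - [[0,0,0],0]

```text
time: 19.58
tool_pos: [0.5891, -0.199, 0.2736]
orientation: [3.126, 0.309, 0.001]
wrist_force: [0.3, 0.1, -0.3]
opening: -0.001
```

```bash
python3 - <<'E'
from f import *
c=shot('side'); sc=shot('scene'); w=shot('wrist'); s=monitor.read_state(); print(s['tool_pos'],s['wrist_force'])
print(fun(sc,(293,212)),fun(c,(345,191)))
a=cv2.cvtColor(c['color'],cv2.COLOR_RGB2BGR)[165:310,280:400]; d=cv2.cvtColor(sc['color'],cv2.COLOR_RGB2BGR)[190:345,230:370]
cv2.imwrite('pics/m9.png',np.hstack([cv2.resize(a,(400,483),interpolation=2),cv2.resize(d,(400,483),interpolation=2)]))
E
```

```text
[ 0.58930009 -0.19895726  0.27352341] [-0.06245141 -0.22322361  0.63652502]
([286, 207, 34, 14, 292], [297.5, 213.1]) ([326, 184, 35, 15, 327], [342.6, 191.7])
```

View pics/m9.png

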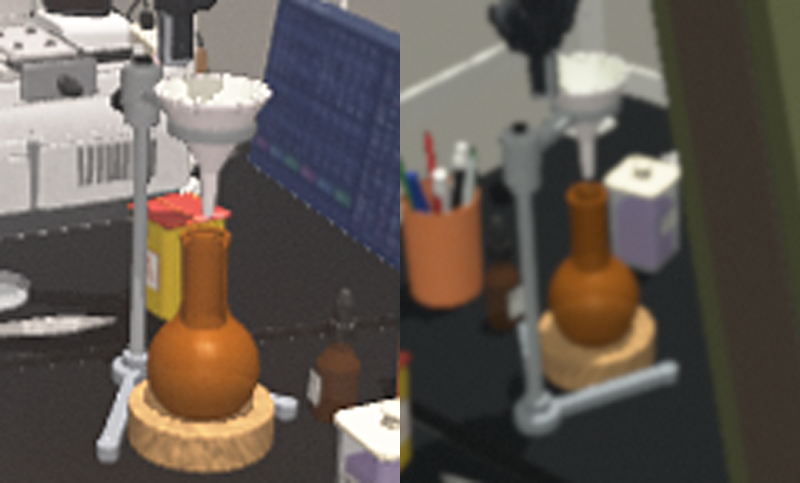

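The stem hangs over the mouth in both views: side stem x 209 and mouth 207 in the crop, scene 587 and 588. I'll turn the closed fingers across the bar for clearance to the funnel rim, then press.

>>> jog_arm:
  moves:
    - [[0,0,0],10]
    - [[0,0,0],10]
    - [[0,0,0],10]
    - [[0,0,0],10]
    - [[0,0,0],10]

```text
time: 20.35
tool_pos: [0.5893, -0.1989, 0.2735]
orientation: [2.698, 1.61, 0.0]
wrist_force: [-0.1, 0.3, 0.3]
opening: 0.004
```

>>> jog_arm:
  moves:
    - [[0,0,0],10]
    - [[0,0,0],10]
    - [[0,0,0],10]
    - [[0,0,0],10]
    - [[-0.001,-0.001,0],0]

```text
time: 20.98
tool_pos: [0.5883, -0.1999, 0.2735]
orientation: [1.994, 2.428, 0.0]
wrist_force: [-0.6, -0.5, 0.2]
opening: 0.0
```

>>> jog_arm:
  moves:
    - [[0,0,-0.01],0]
    - [[0,0,-0.008],0]
    - [[0,0,-0.003],0]
    - [[0,0,-0.003],0]
    - [[0,0,-0.002],0]

```text
time: 21.6
tool_pos: [0.588, -0.1998, 0.2481]
orientation: [1.992, 2.429, 0.0]
wrist_force: [-1.6, 0.9, 4.6]
opening: 0.002
```

Contact is at z ≈ 0.249, the bar's height. Pressing slowly now.

>>> jog_arm:
  moves:
    - [[0,0,-0.002],0]
    - [[0,0,-0.002],0]
    - [[0,0,-0.002],0]
    - [[0,0,-0.002],0]
    - [[0,0,-0.002],0]

```text
time: 22.22
tool_pos: [0.5881, -0.1998, 0.2374]
orientation: [-1.992, -2.429, -0.0]
wrist_force: [-1.8, 2.6, 4.1]
opening: -0.002
```

>>> jog_arm:
  moves:
    - [[0,0,-0.0025],0]
    - [[0,0,-0.0025],0]
    - [[0,0,-0.0025],0]
    - [[0,0,-0.0025],0]
    - [[0,0,-0.0025],0]

```text
time: 22.85
tool_pos: [0.588, -0.1998, 0.2249]
orientation: [-1.992, -2.429, -0.0]
wrist_force: [-0.8, 1.6, 5.2]
opening: -0.003
```

>>> jog_arm:
  moves:
    - [[0,0,-0.0025],0]
    - [[0,0,-0.0025],0]
    - [[0,0,-0.0025],0]
    - [[0,0,-0.0015],0]
    - [[0,0,-0.0015],0]

```text
time: 23.48
tool_pos: [0.588, -0.1999, 0.2144]
orientation: [-1.992, -2.429, -0.0]
wrist_force: [-1.0, 2.0, 3.9]
opening: 0.002
```

>>> jog_arm:
  moves:
    - [[0,0,-0.001],0]
    - [[0,0,-0.001],0]
    - [[0,0,-0.001],0]
    - [[0,0,0],0]
    - [[0,0,0],0]

```text
time: 24.1
tool_pos: [0.588, -0.1999, 0.2118]
orientation: [1.992, 2.429, 0.0]
wrist_force: [-1.2, 2.3, 4.6]
opening: -0.003
```

>>> jog_arm:
  moves:
    - [[0,0,-0.001],0]
    - [[0,0,-0.001],0]
    - [[0,0,-0.001],0]
    - [[0,0,0],0]
    - [[0,0,0],0]

```text
time: 24.72
tool_pos: [0.589, -0.1999, 0.2113]
orientation: [1.99, 2.427, 0.003]
wrist_force: [-3.1, 3.1, 15.0]
opening: 0.001
```

A firm stop at z = 0.211 with 15 N means the collar is at the bottom. I'll lift straight off, move clear and check.

>>> jog_arm:
  moves:
    - [[0,0,0.003],0]
    - [[0,0,0.01],0]
    - [[0,0,0.03],0]
    - [[0,0,0.04],0]
    - [[0,0,0.05],0]

```text
time: 25.35
tool_pos: [0.5874, -0.2002, 0.3413]
orientation: [-1.991, -2.427, 0.002]
wrist_force: [1.0, -1.0, -0.6]
opening: 0.003
```

>>> jog_arm:
  moves:
    - [[-0.02,-0.05,0.01],0]
    - [[-0.02,-0.05,0.01],0]
    - [[-0.02,-0.05,0],0]
    - [[-0.01,-0.03,0],0]
    - [[0,0,0],0]

```text
time: 25.98
tool_pos: [0.5167, -0.3828, 0.3607]
orientation: [-1.997, -2.425, 0.002]
wrist_force: [0.6, 1.2, -0.1]
opening: -0.005
```

```bash
python3 - <<'E'
from f import *
c=shot('side'); sc=shot('scene'); s=monitor.read_state(); print(s['tool_pos'],s['wrist_force'],s['time'])
a=cv2.cvtColor(c['color'],cv2.COLOR_RGB2BGR)[165:345,235:435]; d=cv2.cvtColor(sc['color'],cv2.COLOR_RGB2BGR)[200:345,230:380]
cv2.imwrite('pics/m10.png',np.hstack([cv2.resize(a,(444,400),interpolation=2),cv2.resize(d,(356,400),interpolation=2)]))
z=.271-.038; print('rim exp',proj(sc,(.599,-.259,z)),proj(c,(.599,-.259,z)))
def rows(k,x0,x1,ys):
    m=cv2.inRange(cv2.cvtColor(k['color'],cv2.COLOR_RGB2HSV),(4,140,30),(17,255,255)); o=[]
    for y in ys:
        r=np.nonzero(m[y,x0:x1])[0]+x0
        if len(r): o.append((y,int(r.min()),int(r.max())))
    return o
print(rows(c,318,368,range(237,292,9)),rows(sc,275,335,range(250,300,9)))
o=cv2.imread('pics/side0.png'); df=cv2.absdiff(cv2.cvtColor(c['color'],cv2.COLOR_RGB2BGR),o).max(2)
for n,(x,y,w,h) in dict(jar=(380,290,38,42),timer=(238,256,32,16),dropper=(372,262,18,28),yellow=(300,345,45,60)).items(): print(n,df[y:y+h,x:x+w].mean().round(1))
E
```

```text
[ 0.51786111 -0.38004002  0.36105276] [-0.54541226  0.14821675  1.05607091] 26.075
rim exp [294.4864588  225.83275129] [343.51453416 206.6893031 ]
[(237, 334, 348), (246, 335, 347), (255, 335, 347), (264, 328, 353), (273, 325, 357), (282, 326, 355), (291, 339, 342)] [(250, 289, 300), (259, 290, 301), (268, 290, 302), (277, 284, 311), (286, 282, 313), (295, 285, 310)]
jar 1.9
timer 21.7
dropper 2.8
yellow 4.5
```

View pics/m10.png

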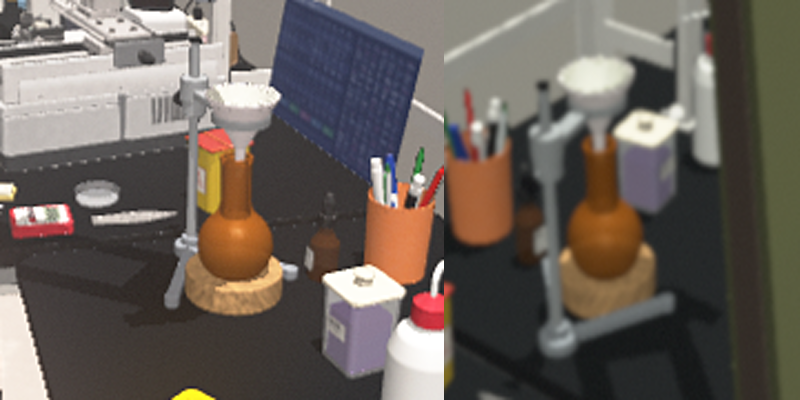

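The final view shows the stem in the neck, the flask upright, the ring in the V and the collar down. The timer patch differs in brightness although the arm never went near it, so I'll check its position and then hand in.

```bash
python3 - <<'E'
from h import *
n=cv2.cvtColor(shot('side')['color'],cv2.COLOR_RGB2BGR); o=cv2.imread('pics/side0.png')
for nm,(x,y,w,h) in dict(timer=(236,254,36,20),jar=(378,286,42,48),dropper=(370,260,22,32)).items():
    r=cv2.matchTemplate(n[y-8:y+h+8,x-8:x+w+8],o[y:y+h,x:x+w],cv2.TM_CCOEFF_NORMED); print(nm,cv2.minMaxLoc(r)[1:4:2],'(8,8)=unmoved')
for i in(n,o):
    m=cv2.inRange(cv2.cvtColor(i,cv2.COLOR_BGR2HSV),(170,120,80),(179,255,255))[250:280,232:275]; ys,xs=np.nonzero(m); print(len(xs),xs.mean() if len(xs) else 0,ys.mean() if len(xs) else 0)
order.finish_job()
E
```

```text
timer (0.9595890045166016, (8, 8)) (8,8)=unmoved
jar (0.9992178678512573, (8, 8)) (8,8)=unmoved
dropper (0.9965935349464417, (8, 8)) (8,8)=unmoved
173 21.46820809248555 16.878612716763005
175 21.228571428571428 17.08
the job is handed in; nothing more can be done
```

I carried out all the steps in the order asked and handed the job in at about 26 s of the 64 s allowed.

- **Flask upright:** I squared it with two neck grips at right angles. Its mouth measured within about 2–3 mm of straight above the ball, roughly 1.5° at most. The image rows through neck and ball were unchanged at the end.
- **Ring home:** I slid the ring round into the V until the push met about 10.6 N along the V's axis, which means both legs were touching. The ball centre then measured (0.5995, -0.2585), against a computed seat of (0.599, -0.259).
- **Funnel:** I swung the arm to its stop, where the force jumped to 5.4 N. I then pressed it down to a firm stop at 15 N with the bar top at z = 0.211 (expected 0.212). The last picture shows the stem in the neck.
- **Bystanders:** The jar, timer and dropper bottle matched their starting positions with no pixel shift.
- **Check that disagreed:** The timer's patch had changed in brightness (mean difference 21.7, match score 0.96). Its position was unchanged and the arm never went near it, so I put that down to shadow.

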